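Snap the flip stop over and set a tool blank against it

TASK

Press the tail of the flip stop on the bar rest down, past its snap point, so that it springs over into its working position; then push the tool blank along its channel until its nose is against the stop screw and the stop's end play is fully taken up. Be gentle: press on the flip stop with no more than about 20 N at any time. Leave the blank there, the flap still in its working position, and the tin, collar and spanner where they are.

Things in the scene. Friction and masses are not known exactly. Their poses are not given: they have to be found in the camera images.
- rest: bar rest, a grey bolted-down fixture; origin: centre of the underside of its base plate (150 mm along x, 270 along y, 15 thick). y is the sliding direction, towards the flip stop; z is up. A raised channel runs along y over x = 0 from y = -135 to +45 mm; floor 55 mm above the origin, rails 8 mm high, inner faces 29 mm apart
- hinge (a point): middle of the flip stop's hinge pin, fixed on the rest beyond the channel's +y end, at the rest's x = -35, y = 83, z = 68 mm; the pin runs along y, in an aluminium bracket with two cheeks at y = 65 and 105 mm, 16 mm wide along x, tops at z = 78 mm. Blade (towards +x) and tail (towards -x) of the flap turn in the plane y = 83 mm
- stop_flap (a joint): flip stop hinge, rad. 0 = parked: blade hangs 70 deg down, tail slants 20 deg up. 1.22 = working: blade level across the blank's path, tail slants 50 deg down. A bistable spring holds either end. Press the tail straight down (about 5 to 8 N at first, then less); from the snap point near 1.04 it springs on and the tail drops its last 7 mm to a rigid stop. Let go sooner, it springs back
- tail (a point): point on the upper face of the flap's tail (18 mm wide), 42 mm from the hinge axis; moves with the flap. A push stud stands out here, square to the face, with a free-running roller in its head (10 mm across, 12 mm long along y) to press on. Its height is not measured: parked, the roller's top lies 10 to 25 mm above this point. Over the swing the roller's axis stays 31 to 48 mm from the hinge in x
- screw_hole (a point): centre of the flap's blade (8 mm thick), 35 mm from the hinge axis; moves with the flap. A stop screw 10 mm thick goes through here and points to the rest's -y; with the flap working it lies on the blank's axis and meets its nose. Its setting is not measured: its tip then lies at the rest's y = 63 to 75 mm with the end play at 0, and 4 mm farther with it taken up
- stop_play (a joint): end play of the flip stop along its hinge pin, m. 0 = free, pushed towards the blank by a weak spring (under 1 N); 0.004 = fully back, towards the rest's +y, on a rigid shoulder where the force rises at once. Friction in the channel is enough to hold the blank where it is left against this spring
- blank: loose steel tool blank, about 0.5 kg, lying in the channel: shank 26 x 26 mm, 100 mm long, with a round nose 18 mm across and 20 mm long towards the rest's +y. Origin: centre of the underside, halfway along the total 120 mm, so the back end is at its y = -60 mm, the nose face at +60 mm, the axis at z = 13 mm. Friction unknown; pushing it takes 1 to 5 N
- tin: bystander: plain closed metal can, 66 mm across, 70 mm tall, origin at the centre of its underside
- collar: bystander: dark steel collar, 48 mm across, 22 mm high, lying flat, origin at the centre of its underside
- spanner: bystander: steel spanner lying flat, 160 mm long, origin under its middle
Not all that is in view belongs to the job. Of the things that look like the blank, the middle-sized one is meant.

How it is judged:
On the way, in this order (a step that is already met when the one before it is completed fails the run):
1. the flip stop has sprung over to its working stop, before the blank has been moved up (value of joint stop_flap above 1.15 rad and value of joint stop_play below 0.0025 m), for 0.2 s.
2. the blank's nose has taken up the stop's end play (value of joint stop_flap above 1.15 rad and x of blank in the frame of rest between -0.006 and 0.006 m and z of blank in the frame of rest between 0.05 and 0.06 m and value of joint stop_play above 0.0025 m), for 0.2 s.
At the end, for the whole second after the job is handed in: the flap is in its working position (joint above 1.15 rad), the blank lies at rest in its channel (within 6 mm of the channel's centre line, 5 mm of its floor) and its nose holds the stop's end play taken up (more than 2.5 of 4 mm) (all of step 2 and linear speed of blank below 0.01 m/s); the robot touches nothing.
It fails at once if the flip stop is pressed with more than 22 N (contact force between anything else and stop_flap above 22 N).
It fails at once if a bystander (tin, collar, spanner) is moved by more than 20 mm (distance of any of tin, collar, spanner from where it was at the start of the episode above 0.02 m).
It also fails if it takes over 72 s, if anything falls off the work surface, if the arm or the gripper's body presses on something with over 40 N, if the wrist force passes 120 N, or if a joint passes its speed limit or range.

ROBOT

A 6-joint arm with a two-finger parallel gripper is mounted at the origin on the work surface. World frame = base frame: x ahead of the robot, y to its left, z up, the work surface at z = 0. Lengths are in m, angles in rad, forces in N, time in s.
With the tool pointing down it reaches from about 0.35 to 0.975 m from the base axis. Payload 4.9 kg.
Tool frame: the origin (TCP) lies midway between the tips of the shut fingers; the grasp point (between the pads) lies 19 mm behind it; z points along the fingers, y is the direction in which the jaws open and shut (so a half turn about z gives the same grasp; the last joint's range is limited). The gripper opens to 85 mm and grips with 20 to 120 N. Pads are 22 mm wide; open, the fingers measure 114 mm over their backs; the gripper's body (76 mm by 85 mm) begins 54 mm behind the grasp point. The pads swing forward as they close: fully open they stand 13 mm farther back than shut.
Start: joints at [1.118, 0.053, 1.613, -0, 1.476, -0.119], TCP at [0.205, 0.59, 0.231] pointing down, gripper open.
Joint ranges: [-3.01, 3.01], [-1.01, 2.22], [0.06, 2.58], [-1.02, 4.17], [0.09, 2.62], [-3.14, 3.14]. Speed limits (rad/s): [2.57, 2.57, 3.14, 3.14, 3.14, 3.14].

INTERFACE

Orientations are given as a unit quaternion [w, x, y, z].
In Python, from plant import manip gives the robot as it stands. The module is installed in compiled form; this text tells all that it offers.
- The arm moves only by the tool move_arm, never from a script. Its argument "rows" is a list of rows, each an object of numbers: "tx", "ty", "tz": the shift along the tool's x, y, z in m; "ax", "ay", "az": the turn, a rotation vector about the tool's x, y, z in degrees; "jaw": the closure in counts, from 0 (fully open) to 255 (shut). In form: [{"tx": .., "ty": .., "tz": .., "ax": .., "ay": .., "az": .., "jaw": ..}, ...]. A call has 1 to 12 rows; each row shifts and turns the pose as measured when the row begins, along the tool's axes as they then stand; what a row does not reach is not made up. A row lasts 1/10 s, in which the tool goes at most 50 mm and 8.59 degrees, less where a joint would pass 70% of its speed; a pose out of reach is approached as far as the arm can. A call with a gripper value outside its range is refused whole. The fingers move at their own pace and stop on an object; the grip force is fixed at half the most. Time passes only in rows, so rows that do not move let the fingers close. It gives the time, the measured TCP pose, the force and the opening at its end, in the units of the state.
- manip.state(): the state, without advancing time (a new reading comes with each control period).
- manip.grab_frame(name): name is "scene" or "top"; returns a dict with "color" (400x640x3 uint8, red, green, blue), "intrinsics" (3x3 intrinsics, pixels), "R" (3x3) and "t" (3): a world point X has camera coordinates R X + t. Camera axes: x right, y down, z forward; pixel columns grow to the right and rows downward; lengths in m; the calibration is good to about 2 mm. A picture is of the moment at which its call begins. There is no depth.
- manip.job_done(): hands the job in, once; it reports no verdict.
The state is a dict: "time": time; "joint_pos": joint angles; "joint_vel": joint speeds; "joint_efforts": joint torques, N m; "tool_pos": TCP position; "tool_rot": TCP orientation; "contact_force": force on the tool from outside, world axes, zero at the start; "ft_torque": the same for the moment, N m; "gripper_width": opening from 0.0 (shut) to 1.0 (fully open).
Only numpy, scipy, OpenCV 4.12 (cv2) and the standard library are available. Lean on these libraries where they do the work, as an engineer would, in place of code of your own. Each camera call takes 0.05 s, during which the arm holds its last target.

## Working session

There is one attempt and no reset: what is moved stays moved. The work goes in short steps, Python scripts to look and compute and a tool call to move; the robot and the scene stay as the last step left them, time stands still between calls to the robot, and variables do not carry over. Pictures are saved under pics/ and viewed, and the job is handed in when it is done.

Besides the shell and the picture viewer there is one more tool, called after "Emit:" as name(argument=value, ...), one argument or row to a line, values as JSON. move_arm: Moves the arm, as the interface text tells. Its arguments: {"type":"object","properties":{"rows":{"type":"array"}},"required":["rows"]}

```bash
mkdir -p pics; cat > h.py <<'E'
import numpy as np, cv2
from plant import manip
def grab(n,save):
    f=manip.grab_frame(n); np.savez(f'pics/{save}.npz',**{k:np.array(f[k]) for k in ('color','intrinsics','R','t')})
    cv2.imwrite(f'pics/{save}.png',f['color'][:,:,::-1]); return f
def load(s): return dict(np.load(f'pics/{s}.npz'))
def ray(f,u,v):
    K,R,t=f['intrinsics'],f['R'],f['t']; d=R.T@np.linalg.inv(K)@np.array([u,v,1.]); return -R.T@t,d
def onz(f,u,v,z):
    c,d=ray(f,u,v); return c+d*(z-c[2])/d[2]
def proj(f,X):
    p=f['intrinsics']@(f['R']@np.array(X,float)+f['t']); return p[:2]/p[2]
def tri(f1,p1,f2,p2):
    c1,d1=ray(f1,*p1);c2,d2=ray(f2,*p2);d1=d1/np.linalg.norm(d1);d2=d2/np.linalg.norm(d2)
    s=np.linalg.lstsq(np.c_[d1,-d2],c2-c1,rcond=None)[0];a=c1+s[0]*d1;b=c2+s[1]*d2
    return (a+b)/2,np.linalg.norm(a-b)
E
python3 - <<'E'
from h import *
for n in('scene','top'):
    f=grab(n,n+'0'); print(n,-f['R'].T@f['t'],f['R'][2],f['intrinsics'][0,0])
print(manip.state())
E
```

```text
scene [ 1.00645078 -0.5892262   0.88321628] [-0.45087478  0.50123872 -0.73856055] 464.76923016990156
top [ 0.4293002  -0.04643357  0.84650315] [ 1.40498271e-01  9.83171024e-04 -9.90080436e-01] 370.57235245261154
{'time': 0.1, 'joint_pos': array([ 1.11799293e+00,  5.33037002e-02,  1.61415895e+00, -9.80936435e-06,
        1.47598379e+00, -1.18993121e-01]), 'joint_vel': array([-1.29475029e-03, -1.78068950e-03, -4.52272036e-03,  7.56142919e-04,
        7.09257778e-05,  1.29151273e-03]), 'joint_efforts': array([ 1.38012783e-04, -3.94907105e+01, -3.71361351e+01, -7.80937648e-05,
        3.99779718e-03, -1.08001527e-05]), 'tool_pos': array([0.20452961, 0.5899937 , 0.23017663]), 'tool_rot': array([-2.56718790e-04,  1.66130763e-01,  9.86103296e-01, -8.90649707e-04]), 'contact_force': array([-0.60092746,  0.18588614,  0.16001088]), 'ft_torque': array([-0.0171872 , -0.03123314, -0.01497721]), 'gripper_width': 1.0004368567456956}
```

View pics/scene0.png

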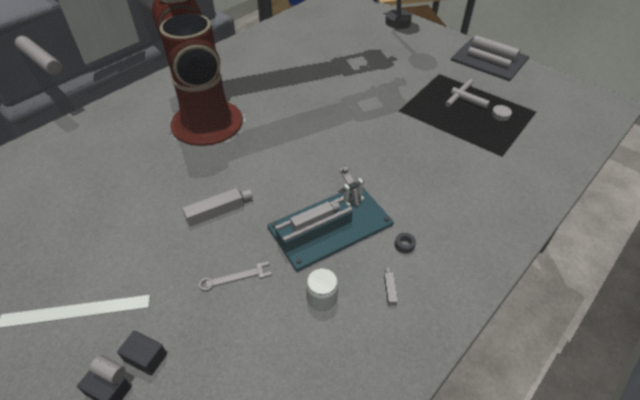

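View pics/top0.png

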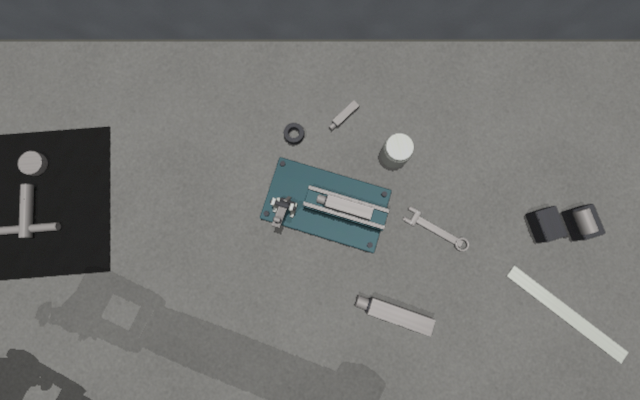

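Scene view: the blank lies in the channel at (316,215), a larger lookalike at (217,205) and a smaller one at (391,285). The middle-sized one in the channel is the target. Next I measure the rest from its teal plate and check with crops.

```bash
python3 - <<'E'
from h import *
for s in('top0','scene0'):
    f=load(s); hsv=cv2.cvtColor(f['color'],cv2.COLOR_RGB2HSV)
    m=cv2.inRange(hsv,(85,80,30),(110,255,255)); m=cv2.morphologyEx(m,cv2.MORPH_CLOSE,np.ones((15,15)))
    c=max(cv2.findContours(m,0,2)[0],key=cv2.contourArea); 
    ((cx,cy),wh,a)=r=cv2.minAreaRect(c); 
    ap=cv2.approxPolyDP(cv2.convexHull(c),6,True)[:,0]; print(s,cv2.contourArea(c),ap.tolist())
    for p in ap: print(p,onz(f,*p,0.015).round(4))
    if s=='top0': box=cv2.boxPoints(r); print('box',[onz(f,*p,.015).round(4) for p in box])
f=load('top0')['color'][140:270,245:405,::-1]; cv2.imwrite('pics/c_top0.png',cv2.resize(f,None,fx=5,fy=4.6,interpolation=2)[:600])
f=load('scene0')['color'][155:275,255:405,::-1]; cv2.imwrite('pics/c_sc0.png',cv2.resize(f,None,fx=5,fy=5,interpolation=2)[:600])
E
```

```text
top0 3853.0 [[280, 158], [382, 188], [378, 233], [300, 230], [261, 218]]
[280 158] [0.65   0.0562 0.015 ]
[382 188] [ 0.5797 -0.1774  0.015 ]
[378 233] [ 0.4774 -0.1663  0.015 ]
[300 230] [0.4841 0.0085 0.015 ]
[261 218] [0.5111 0.0966 0.015 ]
box [array([0.511 , 0.0996, 0.015 ]), array([0.6532, 0.061 , 0.015 ]), array([ 0.5745, -0.198 ,  0.015 ]), array([ 0.436, -0.154,  0.015])]
scene0 2367.0 [[391, 221], [298, 267], [288, 255], [341, 193], [365, 192]]
[391 221] [0.6485 0.0562 0.015 ]
[298 267] [ 0.5757 -0.1912  0.015 ]
[288 255] [ 0.5362 -0.1833  0.015 ]
[341 193] [0.4987 0.0443 0.015 ]
[365 192] [0.5416 0.0886 0.015 ]
```

View pics/c_top0.png

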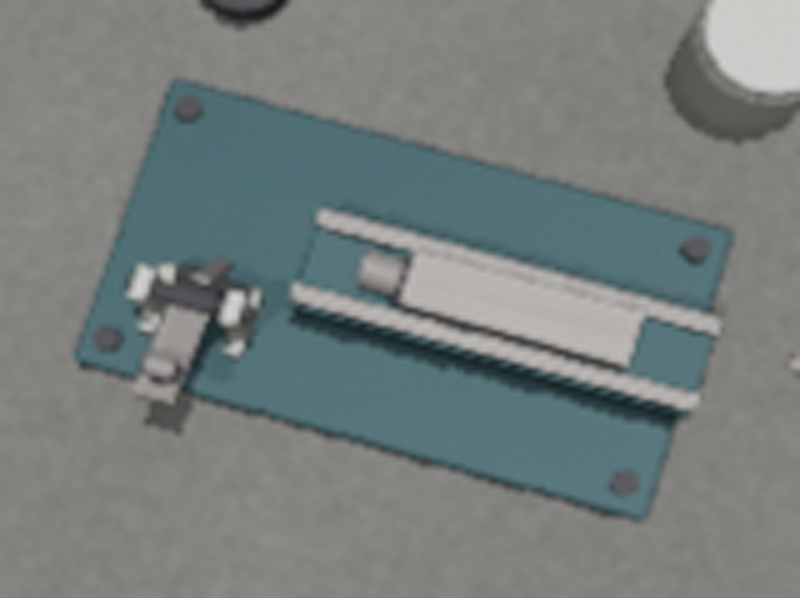

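View pics/c_sc0.png

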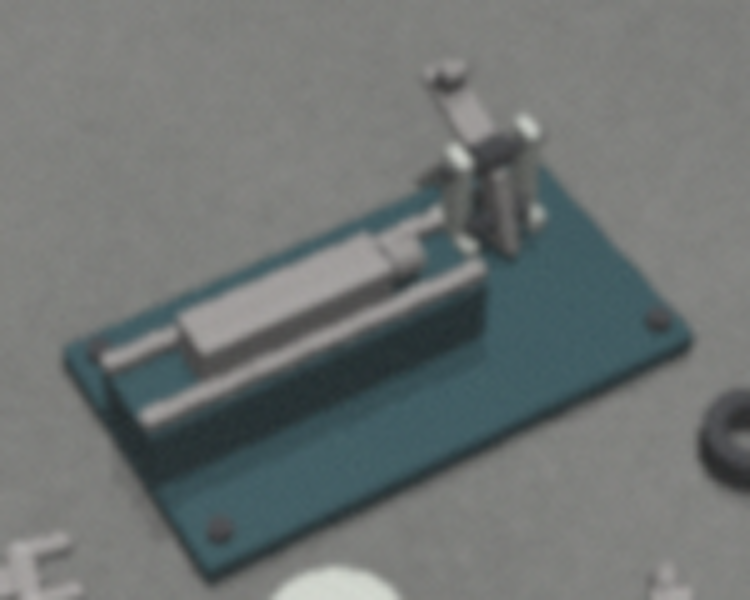

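```bash
cat >> h.py <<'E'
def fit2(L,W):
    L=np.array(L);W=np.array(W);l=L-L.mean(0);w=W-W.mean(0)
    a=np.arctan2((l[:,0]*w[:,1]-l[:,1]*w[:,0]).sum(),(l*w).sum())
    R=np.array([[np.cos(a),-np.sin(a)],[np.sin(a),np.cos(a)]]);t=W.mean(0)-R@L.mean(0)
    return a,R,t,W-(L@R.T+t)
E
python3 - <<'E'
from h import *
ft,fs=load('top0'),load('scene0')
T=lambda u,v:(245+u/5,140+v/4.6); S=lambda u,v:(255+u/5,155+v/5)
Lc=[(.075,.135),(.075,-.135),(-.075,-.135),(-.075,.135)]
Wt=[onz(ft,*T(*p),.015)[:2] for p in((175,80),(732,232),(642,520),(78,360))]
Ws=[onz(fs,*S(*p),.015)[:2] for p in((692,340),(210,578),(67,355))]
for L,W in((Lc,Wt),(Lc[:3],Ws),(Lc+Lc[:3],Wt+Ws)):
    a,R,t,r=fit2(L,W); print(np.degrees(a),t.round(4)); print((r*1e3).round(1).tolist())
# rail-end tops at z=63, local
W2=lambda p:np.r_[R@np.array(p[:2])+t,p[2]]
for n,l,pt in(('hinge',(-.035,.083,.068),None),('railR+',(.0185,.045,.063),None),('railR-',(.0185,-.135,.063),None),('railL+',(-.0185,.045,.063),None),('railL-',(-.0185,-.135,.063),None),('tail',(-.035-.042*np.cos(.349),.083,.068+.042*np.sin(.349)),None)):
    w=W2(l);a_=proj(ft,w);b=proj(fs,w);print(n,w.round(4),'top crop',((a_-[245,140])*[5,4.6]).round(),'sc crop',((b-[255,155])*5).round())
inv=lambda w:np.r_[R.T@(w[:2]-t),w[2]]
# nose/back of blank: top face back edge mid & front shoulder at z=.081
for n,p in(('backTop',(637,343)),('shoulderTop',(405,275))): print(n,inv(onz(ft,*T(*p),.081)).round(4))
for n,p in(('b1',(183,325)),('b2',(210,358)),('f1',(370,235)),('f2',(395,268))): print(n,inv(onz(fs,*S(*p),.081)).round(4))
# roller tri
X,g=tri(ft,T(163,368),fs,S(447,73)); print('roller',X.round(4),g,inv(X).round(4))
np.savez('rest.npz',R=R,t=t,a=a)
E
python3 - <<'E'
import cv2
i=cv2.imread('pics/top0.png')[180:240,250:310];cv2.imwrite('pics/zt.png',cv2.resize(i,None,fx=9,fy=9,interpolation=2))
i=cv2.imread('pics/scene0.png')[160:215,325:380];cv2.imwrite('pics/zs.png',cv2.resize(i,None,fx=10,fy=10,interpolation=2))
E
```

```text
-16.913995328016693 [ 0.5422 -0.05  ]
[[-1.9, -1.1], [-0.6, 2.3], [1.7, 2.2], [0.7, -3.4]]
-16.681098084978604 [ 0.5485 -0.0497]
[[-2.6, -3.0], [-0.9, 1.0], [3.5, 2.0]]
-16.621344019649296 [ 0.5449 -0.0499]
[[-4.0, -1.8], [-4.0, 2.0], [-1.5, 2.6], [-1.2, -3.4], [1.1, -2.9], [2.5, 1.2], [7.0, 2.3]]
hinge [0.5351 0.0397 0.068 ] top crop [194. 296.] sc crop [484. 158.]
railR+ [ 0.5755 -0.0121  0.063 ] top crop [318. 211.] sc crop [479. 266.]
railR- [ 0.524  -0.1845  0.063 ] top crop [722. 321.] sc crop [138. 423.]
railL+ [ 0.5401 -0.0015  0.063 ] top crop [292. 287.] sc crop [436. 216.]
railL- [ 0.4886 -0.174   0.063 ] top crop [699. 397.] sc crop [100. 367.]
tail [0.4973 0.0509 0.0824] top crop [162. 375.] sc crop [442.  88.]
backTop [-0.0043 -0.1015  0.081 ]
shoulderTop [-0.0021 -0.0003  0.081 ]
b1 [-0.0073 -0.0977  0.081 ]
b2 [ 0.0155 -0.0965  0.081 ]
f1 [-0.0106  0.0026  0.081 ]
f2 [0.0125 0.0018 0.081 ]
roller [0.4999 0.0498 0.0948] 0.0020412771184704134 [-0.0717  0.0826  0.0948]
```

View pics/zt.png

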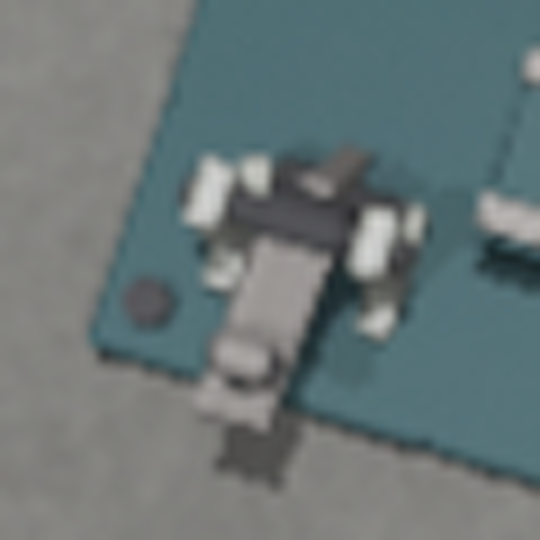

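View pics/zs.png

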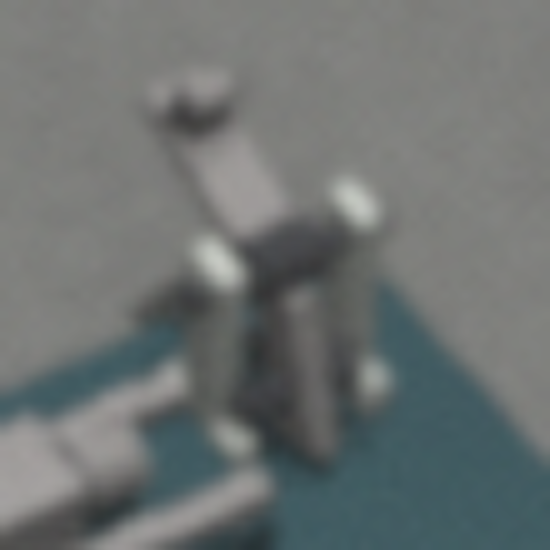

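Rest pose agrees across views: rail ends are predicted to within about 1 px. Parked flap's roller axis is at about rest x=-72, z=95 mm, and blank's back end is at about y=-100 mm. Next: shut the jaws and turn the tool so its y lies along the rest's x.

Emit:
move_arm(
  rows=[
    {"az": 8,"jaw": 255},
    {"az": 8,"jaw": 255},
    {"az": 8,"jaw": 255},
    {"az": 8,"jaw": 255},
    {"az": 8,"jaw": 255},
    {"az": 8,"jaw": 255},
    {"az": 8,"jaw": 255},
    {"az": 8,"jaw": 255},
    {"az": 8,"jaw": 255},
    {"az": 8,"jaw": 255},
    {"az": 8,"jaw": 255},
    {"jaw": 255},
  ],
)

```text
schema error: expected keys tx, ty, tz, ax, ay, az, jaw
```

```bash
cat >> h.py <<'E'
from scipy.spatial.transform import Rotation as Ro
r_=np.load('rest.npz') if __import__('os').path.exists('rest.npz') else None
def r2w(p): return np.r_[r_['R']@np.array(p[:2])+r_['t'],p[2]]
def w2r(w): return np.r_[r_['R'].T@(np.array(w[:2])-r_['t']),w[2]]
def go(target_rest):
    s=manip.state(); q=s['tool_rot'];M=Ro.from_quat([q[1],q[2],q[3],q[0]]).as_matrix()
    d=M.T@(r2w(target_rest)-s['tool_pos'])
    RR=np.eye(3);RR[:2,:2]=r_['R']
    y=RR.T@M[:,1]; 
    # wanted tool frame in world: y = -+rest x, z down
    yw=RR[:,0]*np.sign(y[0]); zw=np.array([0,0,-1.]);W=np.c_[np.cross(yw,zw),yw,zw]
    print('t',s['time'],'tcp rest',w2r(s['tool_pos']).round(4),'tool shift',d.round(4),'turn',Ro.from_matrix(M.T@W).as_rotvec(degrees=True).round(2),'F rest',(RR.T@s['contact_force']).round(2),'w',round(s['gripper_width'],3)); print('tool axes in rest\n',(RR.T@M).round(3))
E
python3 -c "
from h import *
go((-.078,.083,.15))"
```

```text
t 0.1 tcp rest [-0.5092  0.5158  0.2302] tool shift [-0.4497 -0.4134  0.0808] turn [-9.00e-02  7.00e-02  8.75e+01] F rest [-0.63  0.01  0.16] w 1.0
tool axes in rest
 [[-0.999  0.044 -0.   ]
 [ 0.044  0.999 -0.002]
 [ 0.    -0.002 -1.   ]]
```

Emit:
move_arm(
  rows=[
    {"tx": 0,"ty": 0,"tz": 0,"ax": 0,"ay": 0,"az": 8,"jaw": 255},
    {"tx": 0,"ty": 0,"tz": 0,"ax": 0,"ay": 0,"az": 8,"jaw": 255},
    {"tx": 0,"ty": 0,"tz": 0,"ax": 0,"ay": 0,"az": 8,"jaw": 255},
    {"tx": 0,"ty": 0,"tz": 0,"ax": 0,"ay": 0,"az": 8,"jaw": 255},
    {"tx": 0,"ty": 0,"tz": 0,"ax": 0,"ay": 0,"az": 8,"jaw": 255},
    {"tx": 0,"ty": 0,"tz": 0,"ax": 0,"ay": 0,"az": 8,"jaw": 255},
    {"tx": 0,"ty": 0,"tz": 0,"ax": 0,"ay": 0,"az": 8,"jaw": 255},
    {"tx": 0,"ty": 0,"tz": 0,"ax": 0,"ay": 0,"az": 8,"jaw": 255},
    {"tx": 0,"ty": 0,"tz": 0,"ax": 0,"ay": 0,"az": 8,"jaw": 255},
    {"tx": 0,"ty": 0,"tz": 0,"ax": 0,"ay": 0,"az": 8,"jaw": 255},
    {"tx": 0,"ty": 0,"tz": 0,"ax": 0,"ay": 0,"az": 8,"jaw": 255},
    {"tx": 0,"ty": 0,"tz": 0,"ax": 0,"ay": 0,"az": 0,"jaw": 255},
  ],
)

```text
time: 1.3
tool_pos: [0.2025, 0.5858, 0.2209]
tool_rot: [0.004, 0.823, 0.568, -0.007]
contact_force: [0.6, -0.4, 0.8]
gripper_width: 0.0
```

```bash
python3 -c "
from h import *
go((-.078,.083,.15))"
```

```text
t 1.3 tcp rest [-0.5099  0.5112  0.2209] tool shift [-0.3947  0.4618  0.077 ] turn [-0.12  0.97 -4.13] F rest [ 0.74 -0.22  0.79] w 0.0
tool axes in rest
 [[ 0.072  0.997 -0.003]
 [ 0.997 -0.072 -0.017]
 [-0.017 -0.002 -1.   ]]
```

Emit:
move_arm(
  rows=[
    {"tx": 0,"ty": 0,"tz": 0,"ax": 0,"ay": 1,"az": -4,"jaw": 255},
    {"tx": -0.03,"ty": 0.036,"tz": 0,"ax": 0,"ay": 0,"az": 0,"jaw": 255},
    {"tx": -0.03,"ty": 0.036,"tz": 0,"ax": 0,"ay": 0,"az": 0,"jaw": 255},
    {"tx": -0.03,"ty": 0.036,"tz": 0,"ax": 0,"ay": 0,"az": 0,"jaw": 255},
    {"tx": -0.03,"ty": 0.036,"tz": 0,"ax": 0,"ay": 0,"az": 0,"jaw": 255},
    {"tx": -0.03,"ty": 0.036,"tz": 0,"ax": 0,"ay": 0,"az": 0,"jaw": 255},
    {"tx": -0.03,"ty": 0.036,"tz": 0,"ax": 0,"ay": 0,"az": 0,"jaw": 255},
    {"tx": -0.03,"ty": 0.036,"tz": 0,"ax": 0,"ay": 0,"az": 0,"jaw": 255},
    {"tx": -0.03,"ty": 0.036,"tz": 0,"ax": 0,"ay": 0,"az": 0,"jaw": 255},
    {"tx": 0,"ty": 0,"tz": 0,"ax": 0,"ay": 0,"az": 0,"jaw": 255},
  ],
)

```text
time: 2.3
tool_pos: [0.4204, 0.2657, 0.2166]
tool_rot: [-0.0, 0.79, 0.613, -0.001]
contact_force: [0.1, 0.9, -0.1]
gripper_width: -0.0
```

```bash
python3 -c "
from h import *
go((-.078,.083,.15))"
```

```text
t 2.3 tcp rest [-0.2096  0.2668  0.2166] tool shift [-0.1888  0.1242  0.0667] turn [-0.12  0.12  2.3 ] F rest [-0.18  0.91 -0.12] w -0.0
tool axes in rest
 [[-0.04   0.999 -0.002]
 [ 0.999  0.04  -0.002]
 [-0.002 -0.002 -1.   ]]
```

Emit:
move_arm(
  rows=[
    {"tx": -0.032,"ty": 0.02,"tz": 0,"ax": 0,"ay": 0,"az": 0,"jaw": 255},
    {"tx": -0.032,"ty": 0.02,"tz": 0,"ax": 0,"ay": 0,"az": 0,"jaw": 255},
    {"tx": -0.032,"ty": 0.02,"tz": 0,"ax": 0,"ay": 0,"az": 0,"jaw": 255},
    {"tx": -0.032,"ty": 0.02,"tz": 0,"ax": 0,"ay": 0,"az": 0,"jaw": 255},
    {"tx": -0.032,"ty": 0.02,"tz": 0,"ax": 0,"ay": 0,"az": 0,"jaw": 255},
    {"tx": -0.02,"ty": 0.01,"tz": 0.02,"ax": 0,"ay": 0,"az": 2,"jaw": 255},
    {"tx": 0,"ty": 0,"tz": 0.02,"ax": 0,"ay": 0,"az": 0,"jaw": 255},
    {"tx": 0,"ty": 0,"tz": 0,"ax": 0,"ay": 0,"az": 0,"jaw": 255},
  ],
)

```text
time: 3.1
tool_pos: [0.485, 0.0595, 0.1749]
tool_rot: [-0.001, 0.793, 0.609, -0.001]
contact_force: [-0.2, -0.3, 1.1]
gripper_width: 0.001
```

```bash
python3 -c "
from h import *
go((-.078,.083,.12))"
```

```text
t 3.1 tcp rest [-0.0887  0.0877  0.1749] tool shift [-0.005   0.0107  0.0549] turn [-0.15 -0.02  1.61] F rest [-0.13 -0.32  1.08] w 0.001
tool axes in rest
 [[-0.028  1.    -0.003]
 [ 1.     0.028  0.   ]
 [ 0.    -0.003 -1.   ]]
```

Emit:
move_arm(
  rows=[
    {"tx": -0.005,"ty": 0.011,"tz": 0.02,"ax": 0,"ay": 0,"az": 1.6,"jaw": 255},
    {"tx": 0,"ty": 0,"tz": 0.02,"ax": 0,"ay": 0,"az": 0,"jaw": 255},
    {"tx": 0,"ty": 0,"tz": 0.005,"ax": 0,"ay": 0,"az": 0,"jaw": 255},
    {"tx": 0,"ty": 0,"tz": 0,"ax": 0,"ay": 0,"az": 0,"jaw": 255},
  ],
)

```text
time: 3.5
tool_pos: [0.4955, 0.0546, 0.1318]
tool_rot: [-0.001, 0.799, 0.601, 0.001]
contact_force: [0.1, 0.4, -0.7]
gripper_width: -0.002
```

```bash
python3 - <<'E'
from h import *
go((-.078,.083,.12))
f=grab('scene','s1');cv2.imwrite('pics/s1c.png',cv2.resize(f['color'][120:220,290:410,::-1],None,fx=6,fy=6,interpolation=2))
f=grab('top','t1');cv2.imwrite('pics/t1c.png',cv2.resize(f['color'][170:260,240:360,::-1],None,fx=6,fy=6,interpolation=2))
print(proj(load('t1'),manip.state()['tool_pos']),proj(load('s1'),manip.state()['tool_pos']))
E
```

```text
t 3.5 tcp rest [-0.0773  0.086   0.1318] tool shift [-0.003  -0.0008  0.0117] turn [-0.   -0.11  0.52] F rest [-0.05  0.41 -0.71] w -0.002
tool axes in rest
 [[-0.009  1.    -0.   ]
 [ 1.     0.009  0.002]
 [ 0.002 -0.    -1.   ]]
[272.28586626 219.77788247] [344.68882121 156.44681694]
```

View pics/s1c.png

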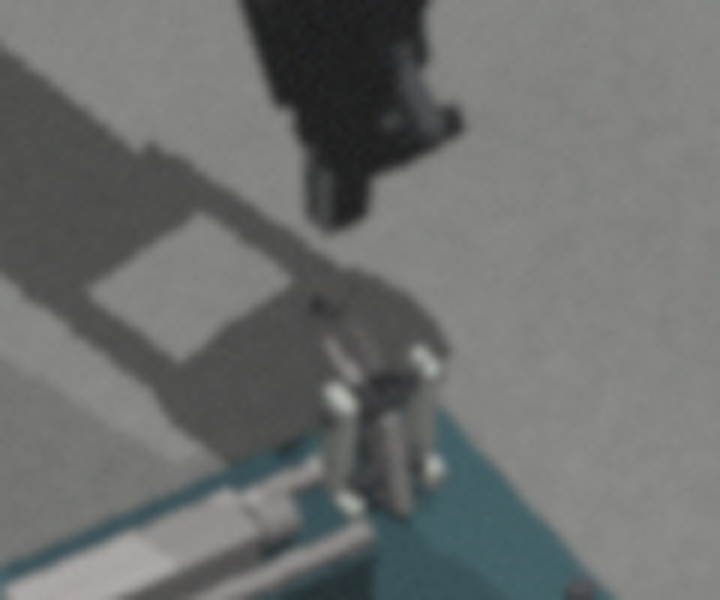

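View pics/t1c.png

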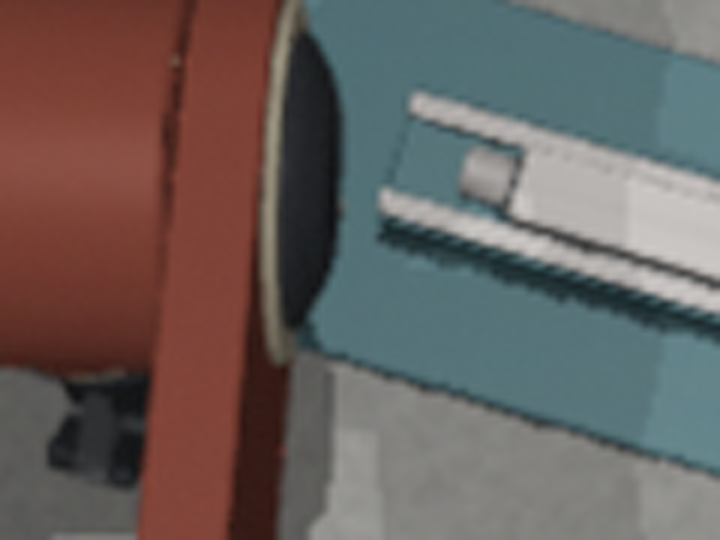

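Crop shows the shut fingertips at about (346,157), as predicted, with the roller dark at (343,171) just below. I'll descend towards contact.

Emit:
move_arm(
  rows=[
    {"tx": -0.003,"ty": -0.001,"tz": 0.008,"ax": 0,"ay": 0,"az": 0,"jaw": 255},
    {"tx": 0,"ty": 0,"tz": 0.008,"ax": 0,"ay": 0,"az": 0,"jaw": 255},
    {"tx": 0,"ty": 0,"tz": 0.005,"ax": 0,"ay": 0,"az": 0,"jaw": 255},
    {"tx": 0,"ty": 0,"tz": 0,"ax": 0,"ay": 0,"az": 0,"jaw": 255},
  ],
)

```text
time: 4.0
tool_pos: [0.4957, 0.0522, 0.1131]
tool_rot: [0.002, 0.799, 0.602, 0.003]
contact_force: [0.1, -0.3, -0.1]
gripper_width: -0.003
```

Emit:
move_arm(
  rows=[
    {"tx": 0,"ty": 0,"tz": 0.002,"ax": 0,"ay": 0,"az": 0,"jaw": 255},
    {"tx": 0,"ty": 0,"tz": 0.002,"ax": 0,"ay": 0,"az": 0,"jaw": 255},
  ],
)

```text
time: 4.2
tool_pos: [0.4959, 0.0521, 0.1091]
tool_rot: [0.002, 0.799, 0.602, 0.004]
contact_force: [0.4, 0.3, 0.1]
gripper_width: 0.002
```

```bash
python3 -c "
from h import *
go((-.078,.083,.10))"
```

```text
t 4.2 tcp rest [-0.0761  0.0837  0.1091] tool shift [-0.0007 -0.002   0.0091] turn [ 0.4  -0.21  0.59] F rest [0.25 0.44 0.14] w 0.002
tool axes in rest
 [[-0.01   1.     0.007]
 [ 1.     0.01   0.004]
 [ 0.004  0.007 -1.   ]]
```

Small steps are accurate. Continuing.

Emit:
move_arm(
  rows=[
    {"tx": 0,"ty": -0.002,"tz": 0.002,"ax": 0,"ay": 0,"az": 0.5,"jaw": 255},
    {"tx": 0,"ty": 0,"tz": 0.002,"ax": 0,"ay": 0,"az": 0,"jaw": 255},
  ],
)

```text
time: 4.4
tool_pos: [0.4941, 0.0527, 0.1049]
tool_rot: [0.002, 0.802, 0.598, 0.004]
contact_force: [-0.3, 0.5, -0.4]
gripper_width: 0.007
```

Emit:
move_arm(
  rows=[
    {"tx": 0,"ty": 0,"tz": 0.002,"ax": 0,"ay": 0,"az": 0,"jaw": 255},
  ],
)

```text
time: 4.5
tool_pos: [0.4941, 0.0527, 0.1028]
tool_rot: [0.002, 0.802, 0.598, 0.004]
contact_force: [1.0, -0.8, -0.2]
gripper_width: 0.001
```

Emit:
move_arm(
  rows=[
    {"tx": 0,"ty": 0,"tz": 0.002,"ax": 0,"ay": 0,"az": 0,"jaw": 255},
  ],
)

```text
time: 4.6
tool_pos: [0.4941, 0.0527, 0.1006]
tool_rot: [0.002, 0.802, 0.598, 0.004]
contact_force: [0.5, 0.0, -0.3]
gripper_width: 0.002
```

Emit:
move_arm(
  rows=[
    {"tx": 0,"ty": 0,"tz": 0.002,"ax": 0,"ay": 0,"az": 0,"jaw": 255},
  ],
)

```text
time: 4.7
tool_pos: [0.4943, 0.0527, 0.0987]
tool_rot: [0.002, 0.802, 0.598, 0.004]
contact_force: [-0.7, 0.2, 5.6]
gripper_width: 0.003
```

Emit:
move_arm(
  rows=[
    {"tx": 0,"ty": 0,"tz": 0.002,"ax": 0,"ay": 0,"az": 0,"jaw": 255},
  ],
)

```text
time: 4.8
tool_pos: [0.4952, 0.0527, 0.0977]
tool_rot: [0.003, 0.802, 0.598, 0.005]
contact_force: [-0.8, -0.2, 5.6]
gripper_width: -0.002
```

Emit:
move_arm(
  rows=[
    {"tx": 0,"ty": 0,"tz": 0.003,"ax": 0,"ay": 0,"az": 0,"jaw": 255},
    {"tx": 0,"ty": 0,"tz": 0.003,"ax": 0,"ay": 0,"az": 0,"jaw": 255},
  ],
)

```text
time: 5.0
tool_pos: [0.4977, 0.0525, 0.0945]
tool_rot: [0.004, 0.802, 0.598, 0.007]
contact_force: [-1.3, 0.5, 5.2]
gripper_width: -0.006
```

```bash
python3 -c "
from h import *
go((-.078,.083,.10))"
```

```text
t 5.0 tcp rest [-0.0745  0.0846  0.0945] tool shift [-0.0016 -0.0034 -0.0056] turn [ 0.86 -0.31  0.05] F rest [-1.36  0.15  5.15] w -0.006
tool axes in rest
 [[-0.001  1.     0.015]
 [ 1.     0.001  0.006]
 [ 0.005  0.015 -1.   ]]
```

Emit:
move_arm(
  rows=[
    {"tx": 0,"ty": -0.003,"tz": 0.003,"ax": 0.6,"ay": 0,"az": 0,"jaw": 255},
    {"tx": 0,"ty": -0.003,"tz": 0.003,"ax": 0.4,"ay": 0,"az": 0,"jaw": 255},
  ],
)

```text
time: 5.2
tool_pos: [0.4945, 0.054, 0.091]
tool_rot: [-0.001, 0.802, 0.598, 0.003]
contact_force: [0.4, -0.9, 4.3]
gripper_width: -0.001
```

```bash
python3 -c "
from h import *
go((-.078,.083,.10))"
```

```text
t 5.2 tcp rest [-0.078   0.0851  0.091 ] tool shift [-0.0021  0.     -0.0091] turn [ 0.16 -0.38  0.05] F rest [ 0.62 -0.74  4.27] w -0.001
tool axes in rest
 [[-0.001  1.     0.003]
 [ 1.     0.001  0.007]
 [ 0.007  0.003 -1.   ]]
```

Emit:
move_arm(
  rows=[
    {"tx": -0.001,"ty": -0.001,"tz": 0.004,"ax": 0.3,"ay": 0,"az": 0,"jaw": 255},
    {"tx": -0.001,"ty": -0.001,"tz": 0.004,"ax": 0.3,"ay": 0,"az": 0,"jaw": 255},
    {"tx": 0,"ty": -0.001,"tz": 0.004,"ax": 0.3,"ay": 0,"az": 0,"jaw": 255},
  ],
)

```text
time: 5.5
tool_pos: [0.4919, 0.0533, 0.0797]
tool_rot: [-0.007, 0.802, 0.598, -0.0]
contact_force: [-0.2, 0.3, 4.2]
gripper_width: 0.001
```

```bash
python3 -c "
from h import *
go((-.078,.083,.10))"
```

```text
t 5.5 tcp rest [-0.0803  0.0837  0.0797] tool shift [-0.0005  0.002  -0.0203] turn [-0.65 -0.46  0.05] F rest [-0.24  0.25  4.15] w 0.001
tool axes in rest
 [[-0.001  1.    -0.011]
 [ 1.     0.001  0.008]
 [ 0.008 -0.011 -1.   ]]
```

Emit:
move_arm(
  rows=[
    {"tx": 0,"ty": 0,"tz": 0.004,"ax": -0.4,"ay": 0,"az": 0,"jaw": 255},
    {"tx": 0,"ty": 0,"tz": 0.004,"ax": 0,"ay": 0,"az": 0,"jaw": 255},
    {"tx": 0,"ty": 0,"tz": 0.004,"ax": 0,"ay": 0,"az": 0,"jaw": 255},
  ],
)

```text
time: 5.8
tool_pos: [0.4911, 0.0535, 0.0657]
tool_rot: [-0.005, 0.802, 0.598, 0.002]
contact_force: [-0.3, 0.4, 2.3]
gripper_width: 0.003
```

```bash
python3 -c "
from h import *
go((-.078,.083,.10))"
```

```text
t 5.8 tcp rest [-0.0811  0.0837  0.0657] tool shift [-0.0004  0.0029 -0.0344] turn [-0.31 -0.45  0.05] F rest [-0.37  0.33  2.27] w 0.003
tool axes in rest
 [[-0.001  1.    -0.005]
 [ 1.     0.001  0.008]
 [ 0.008 -0.005 -1.   ]]
```

Emit:
move_arm(
  rows=[
    {"tx": 0,"ty": 0.002,"tz": 0.003,"ax": -0.2,"ay": 0,"az": 0,"jaw": 255},
    {"tx": 0,"ty": 0,"tz": 0.002,"ax": 0,"ay": 0,"az": 0,"jaw": 255},
  ],
)

```text
time: 6.0
tool_pos: [0.4918, 0.0532, 0.0586]
tool_rot: [-0.004, 0.802, 0.598, 0.002]
contact_force: [0.2, 0.8, 1.0]
gripper_width: 0.003
```

Emit:
move_arm(
  rows=[
    {"tx": 0,"ty": 0,"tz": 0.0015,"ax": 0,"ay": 0,"az": 0,"jaw": 255},
  ],
)

```text
time: 6.1
tool_pos: [0.4912, 0.0532, 0.0562]
tool_rot: [-0.004, 0.802, 0.598, 0.001]
contact_force: [0.5, 0.6, 0.8]
gripper_width: -0.001
```

Emit:
move_arm(
  rows=[
    {"tx": 0,"ty": 0,"tz": 0.0015,"ax": 0,"ay": 0,"az": 0,"jaw": 255},
  ],
)

```text
time: 6.2
tool_pos: [0.4907, 0.0531, 0.054]
tool_rot: [-0.005, 0.802, 0.598, 0.001]
contact_force: [-0.4, -0.3, 0.1]
gripper_width: -0.005
```

Emit:
move_arm(
  rows=[
    {"tx": 0,"ty": 0,"tz": 0.0015,"ax": 0,"ay": 0,"az": 0,"jaw": 255},
  ],
)

```text
time: 6.3
tool_pos: [0.4903, 0.0531, 0.052]
tool_rot: [-0.005, 0.802, 0.598, 0.0]
contact_force: [0.0, 0.5, -0.1]
gripper_width: 0.0
```

Force has dropped to zero, so it seems to have snapped over. Look.

```bash
python3 - <<'E'
from h import *
f=grab('scene','s2');cv2.imwrite('pics/s2c.png',cv2.resize(f['color'][140:230,300:400,::-1],None,fx=6,fy=6,interpolation=2))
go((-.09,.083,.15))
E
```

```text
t 6.35 tcp rest [-0.082   0.083   0.0517] tool shift [ 0.0006 -0.0088 -0.0982] turn [-0.48 -0.34  0.05] F rest [ 0.12 -0.5  -0.5 ] w -0.004
tool axes in rest
 [[-0.001  1.    -0.008]
 [ 1.     0.001  0.006]
 [ 0.006 -0.008 -1.   ]]
```

View pics/s2c.png

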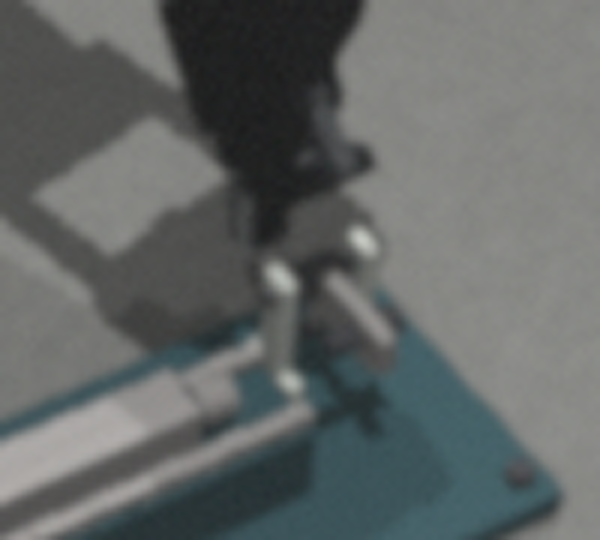

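The blade at crop (360,320) is now level across the blank's path, so the flap has sprung over. I raise straight up, then travel behind the blank.

Emit:
move_arm(
  rows=[
    {"tx": 0,"ty": 0,"tz": -0.005,"ax": 0,"ay": 0,"az": 0,"jaw": 255},
    {"tx": 0,"ty": 0,"tz": -0.02,"ax": 0,"ay": 0,"az": 0,"jaw": 255},
    {"tx": 0,"ty": 0,"tz": -0.03,"ax": -0.4,"ay": 0,"az": 0,"jaw": 255},
    {"tx": 0,"ty": 0,"tz": -0.03,"ax": 0,"ay": 0,"az": 0,"jaw": 255},
    {"tx": 0,"ty": 0,"tz": 0,"ax": 0,"ay": 0,"az": 0,"jaw": 255},
  ],
)

```text
time: 6.85
tool_pos: [0.4894, 0.0523, 0.1396]
tool_rot: [-0.003, 0.802, 0.598, 0.001]
contact_force: [1.0, -0.3, 0.3]
gripper_width: -0.003
```

```bash
python3 -c "
from h import *
go((0,-.13,.15))"
```

```text
t 6.85 tcp rest [-0.0824  0.082   0.1396] tool shift [-0.212   0.0822 -0.0118] turn [-0.23 -0.28  0.05] F rest [ 1.01 -0.05  0.34] w -0.003
tool axes in rest
 [[-0.001  1.    -0.004]
 [ 1.     0.001  0.005]
 [ 0.005 -0.004 -1.   ]]
```

Emit:
move_arm(
  rows=[
    {"tx": -0.03,"ty": 0.012,"tz": -0.01,"ax": 0,"ay": 0,"az": 0,"jaw": 255},
    {"tx": -0.035,"ty": 0.014,"tz": 0,"ax": 0,"ay": 0,"az": 0,"jaw": 255},
    {"tx": -0.035,"ty": 0.014,"tz": 0,"ax": 0,"ay": 0,"az": 0,"jaw": 255},
    {"tx": -0.035,"ty": 0.014,"tz": 0,"ax": 0,"ay": 0,"az": 0,"jaw": 255},
    {"tx": -0.035,"ty": 0.014,"tz": 0,"ax": 0,"ay": 0,"az": 0,"jaw": 255},
    {"tx": -0.02,"ty": 0.007,"tz": 0,"ax": 0,"ay": 0,"az": 0,"jaw": 255},
    {"tx": 0,"ty": 0,"tz": 0,"ax": 0,"ay": 0,"az": 0,"jaw": 255},
  ],
)

```text
time: 7.55
tool_pos: [0.5075, -0.1578, 0.1484]
tool_rot: [-0.002, 0.8, 0.599, 0.002]
contact_force: [0.5, 0.6, -0.5]
gripper_width: 0.0
```

```bash
python3 - <<'E'
from h import *
go((0,-.13,.15))
f=grab('scene','s3');cv2.imwrite('pics/s3c.png',cv2.resize(f['color'][140:260,260:400,::-1],None,fx=5,fy=5,interpolation=2))
E
```

```text
t 7.55 tcp rest [-0.005  -0.1141  0.1484] tool shift [-0.0159  0.0049 -0.0017] turn [-0.11 -0.3   0.27] F rest [ 0.35  0.68 -0.46] w 0.0
tool axes in rest
 [[-0.005  1.    -0.002]
 [ 1.     0.005  0.005]
 [ 0.005 -0.002 -1.   ]]
```

View pics/s3c.png

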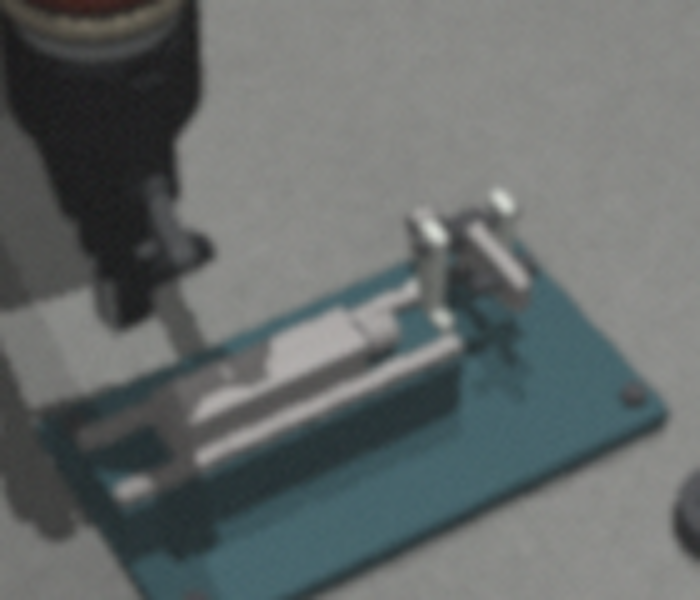

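Emit:
move_arm(
  rows=[
    {"tx": -0.018,"ty": 0.005,"tz": 0,"ax": 0,"ay": 0,"az": 0,"jaw": 255},
    {"tx": -0.002,"ty": 0,"tz": 0.025,"ax": 0,"ay": 0,"az": 0,"jaw": 255},
    {"tx": 0,"ty": 0,"tz": 0.025,"ax": 0,"ay": 0,"az": 0,"jaw": 255},
    {"tx": 0,"ty": 0,"tz": 0.01,"ax": 0,"ay": 0,"az": 0,"jaw": 255},
    {"tx": 0,"ty": 0,"tz": 0,"ax": 0,"ay": 0,"az": 0,"jaw": 255},
  ],
)

```text
time: 8.1
tool_pos: [0.5065, -0.1721, 0.0861]
tool_rot: [-0.004, 0.799, 0.602, 0.002]
contact_force: [0.2, -0.1, 0.2]
gripper_width: -0.001
```

```bash
python3 - <<'E'
from h import *
go((0,-.12,.068))
E
```

```text
t 8.1 tcp rest [-0.0018 -0.1281  0.0861] tool shift [0.0079 0.002  0.0181] turn [-0.17 -0.47  0.58] F rest [ 0.23 -0.02  0.22] w -0.001
tool axes in rest
 [[-0.01   1.    -0.003]
 [ 1.     0.01   0.008]
 [ 0.008 -0.003 -1.   ]]
```

Emit:
move_arm(
  rows=[
    {"tx": 0,"ty": 0.002,"tz": 0.009,"ax": 0,"ay": 0,"az": 0.5,"jaw": 255},
    {"tx": 0,"ty": 0,"tz": 0.007,"ax": 0,"ay": 0,"az": 0,"jaw": 255},
    {"tx": 0,"ty": 0,"tz": 0,"ax": 0,"ay": 0,"az": 0,"jaw": 255},
    {"tx": 0.004,"ty": 0,"tz": 0,"ax": 0,"ay": 0,"az": 0,"jaw": 255},
  ],
)

```text
time: 8.5
tool_pos: [0.5113, -0.1678, 0.0712]
tool_rot: [-0.002, 0.801, 0.598, 0.003]
contact_force: [0.5, 0.4, 0.3]
gripper_width: 0.002
```

```bash
python3 - <<'E'
from h import *
go((0,-.12,.068))
E
```

```text
t 8.5 tcp rest [ 0.0015 -0.1226  0.0712] tool shift [ 0.0026 -0.0015  0.0033] turn [ 0.01 -0.45  0.13] F rest [0.39 0.56 0.28] w 0.002
tool axes in rest
 [[-0.002  1.     0.   ]
 [ 1.     0.002  0.008]
 [ 0.008  0.    -1.   ]]
```

Emit:
move_arm(
  rows=[
    {"tx": 0.005,"ty": -0.001,"tz": 0.003,"ax": 0,"ay": 0,"az": 0,"jaw": 255},
    {"tx": 0.004,"ty": 0,"tz": 0,"ax": 0,"ay": 0,"az": 0,"jaw": 255},
  ],
)

```text
time: 8.7
tool_pos: [0.5136, -0.1585, 0.0691]
tool_rot: [-0.002, 0.801, 0.598, 0.004]
contact_force: [0.4, -0.8, -0.2]
gripper_width: -0.002
```

Emit:
move_arm(
  rows=[
    {"tx": 0.004,"ty": 0,"tz": 0,"ax": 0,"ay": 0,"az": 0,"jaw": 255},
  ],
)

```text
time: 8.8
tool_pos: [0.5151, -0.1546, 0.0695]
tool_rot: [-0.001, 0.801, 0.598, 0.004]
contact_force: [-0.8, -2.1, 0.4]
gripper_width: 0.0
```

Emit:
move_arm(
  rows=[
    {"tx": 0.004,"ty": 0,"tz": 0,"ax": 0,"ay": 0,"az": 0,"jaw": 255},
  ],
)

```text
time: 8.9
tool_pos: [0.5163, -0.1507, 0.0696]
tool_rot: [-0.001, 0.801, 0.598, 0.003]
contact_force: [-0.1, -1.9, -1.3]
gripper_width: 0.0
```

```bash
python3 - <<'E'
from h import *
go((0,-.12,.068))
E
```

```text
t 8.9 tcp rest [ 0.0014 -0.1048  0.0696] tool shift [-0.0152 -0.0014  0.0015] turn [ 0.16 -0.35  0.14] F rest [ 0.46 -1.84 -1.28] w 0.0
tool axes in rest
 [[-0.002  1.     0.003]
 [ 1.     0.002  0.006]
 [ 0.006  0.003 -1.   ]]
```

Emit:
move_arm(
  rows=[
    {"tx": 0.004,"ty": 0,"tz": 0,"ax": 0,"ay": 0,"az": 0,"jaw": 255},
    {"tx": 0.004,"ty": 0,"tz": 0,"ax": 0,"ay": 0,"az": 0,"jaw": 255},
    {"tx": 0.004,"ty": 0,"tz": 0,"ax": 0,"ay": 0,"az": 0,"jaw": 255},
    {"tx": 0.004,"ty": 0,"tz": 0,"ax": 0,"ay": 0,"az": 0,"jaw": 255},
  ],
)

```text
time: 9.3
tool_pos: [0.5209, -0.1344, 0.0696]
tool_rot: [-0.0, 0.801, 0.599, 0.003]
contact_force: [0.0, -2.0, -0.3]
gripper_width: -0.001
```

```bash
python3 - <<'E'
from h import *
go((0,-.08,.068))
E
```

```text
t 9.3 tcp rest [ 0.0012 -0.0879  0.0696] tool shift [ 0.0079 -0.0012  0.0016] turn [ 0.15 -0.27  0.15] F rest [ 0.59 -1.88 -0.26] w -0.001
tool axes in rest
 [[-0.003  1.     0.003]
 [ 1.     0.003  0.005]
 [ 0.005  0.003 -1.   ]]
```

Emit:
move_arm(
  rows=[
    {"tx": 0.004,"ty": 0,"tz": 0,"ax": 0,"ay": 0,"az": 0,"jaw": 255},
    {"tx": 0.004,"ty": 0,"tz": 0,"ax": 0,"ay": 0,"az": 0,"jaw": 255},
    {"tx": 0.003,"ty": 0,"tz": 0,"ax": 0,"ay": 0,"az": 0,"jaw": 255},
    {"tx": 0.002,"ty": 0,"tz": 0,"ax": 0,"ay": 0,"az": 0,"jaw": 255},
  ],
)

```text
time: 9.7
tool_pos: [0.5249, -0.1206, 0.0696]
tool_rot: [-0.0, 0.801, 0.599, 0.003]
contact_force: [-0.6, -1.6, -0.6]
gripper_width: 0.002
```

```bash
python3 - <<'E'
from h import *
go((0,-.06,.068))
f=grab('scene','s4');cv2.imwrite('pics/s4c.png',cv2.resize(f['color'][160:240,310:400,::-1],None,fx=7,fy=7,interpolation=2))
E
```

```text
t 9.7 tcp rest [ 0.0011 -0.0735  0.0696] tool shift [ 0.0135 -0.0011  0.0017] turn [ 0.14 -0.26  0.17] F rest [-0.07 -1.7  -0.62] w 0.002
tool axes in rest
 [[-0.003  1.     0.002]
 [ 1.     0.003  0.005]
 [ 0.005  0.002 -1.   ]]
```

View pics/s4c.png

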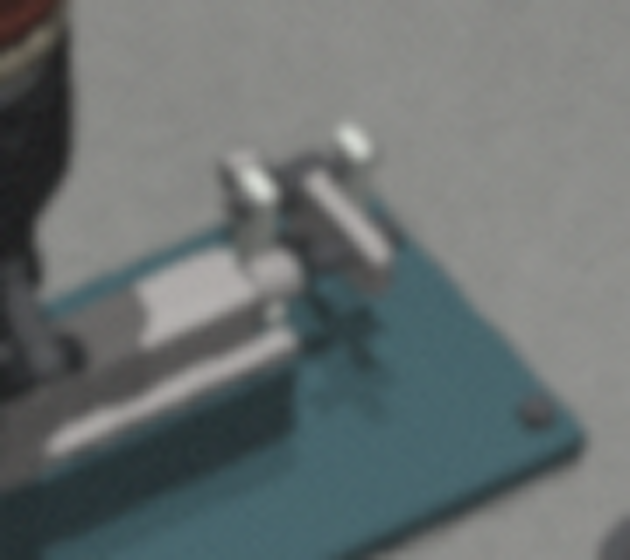

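The nose at crop (275,270) is just short of the screw and the flap is still level. Now 1 mm steps with the force checked.

Emit:
move_arm(
  rows=[
    {"tx": 0.001,"ty": 0,"tz": 0,"ax": 0,"ay": 0,"az": 0,"jaw": 255},
    {"tx": 0.001,"ty": 0,"tz": 0,"ax": 0,"ay": 0,"az": 0,"jaw": 255},
    {"tx": 0.001,"ty": 0,"tz": 0,"ax": 0,"ay": 0,"az": 0,"jaw": 255},
  ],
)

```text
time: 10.05
tool_pos: [0.5259, -0.1174, 0.0696]
tool_rot: [-0.0, 0.801, 0.599, 0.003]
contact_force: [-0.7, -1.4, -0.7]
gripper_width: 0.001
```

Emit:
move_arm(
  rows=[
    {"tx": 0.001,"ty": 0,"tz": 0,"ax": 0,"ay": 0,"az": 0,"jaw": 255},
    {"tx": 0.001,"ty": 0,"tz": 0,"ax": 0,"ay": 0,"az": 0,"jaw": 255},
    {"tx": 0.001,"ty": 0,"tz": 0,"ax": 0,"ay": 0,"az": 0,"jaw": 255},
  ],
)

```text
time: 10.35
tool_pos: [0.5267, -0.1146, 0.0696]
tool_rot: [-0.0, 0.801, 0.599, 0.003]
contact_force: [-0.5, -1.1, -1.5]
gripper_width: 0.001
```

Emit:
move_arm(
  rows=[
    {"tx": 0.001,"ty": 0,"tz": 0,"ax": 0,"ay": 0,"az": 0,"jaw": 255},
  ],
)

```text
time: 10.45
tool_pos: [0.527, -0.1135, 0.0696]
tool_rot: [-0.0, 0.801, 0.599, 0.003]
contact_force: [-0.7, -1.6, -0.8]
gripper_width: -0.003
```

Emit:
move_arm(
  rows=[
    {"tx": 0.001,"ty": 0,"tz": 0,"ax": 0,"ay": 0,"az": 0,"jaw": 255},
  ],
)

```text
time: 10.55
tool_pos: [0.5273, -0.1125, 0.0696]
tool_rot: [-0.0, 0.801, 0.598, 0.002]
contact_force: [-1.1, -2.0, 0.6]
gripper_width: 0.002
```

```bash
python3 - <<'E'
from h import *
go((0,-.06,.068))
E
```

```text
t 10.55 tcp rest [ 0.0011 -0.0651  0.0696] tool shift [ 0.0051 -0.0011  0.0017] turn [ 0.13 -0.26  0.14] F rest [-0.5  -2.24  0.62] w 0.002
tool axes in rest
 [[-0.002  1.     0.002]
 [ 1.     0.002  0.004]
 [ 0.004  0.002 -1.   ]]
```

Emit:
move_arm(
  rows=[
    {"tx": 0.001,"ty": 0,"tz": 0,"ax": 0,"ay": 0,"az": 0,"jaw": 255},
  ],
)

```text
time: 10.65
tool_pos: [0.5276, -0.1116, 0.0696]
tool_rot: [-0.0, 0.801, 0.599, 0.002]
contact_force: [-0.4, -2.5, -0.0]
gripper_width: 0.002
```

Emit:
move_arm(
  rows=[
    {"tx": 0.001,"ty": 0,"tz": 0,"ax": 0,"ay": 0,"az": 0,"jaw": 255},
  ],
)

```text
time: 10.75
tool_pos: [0.5279, -0.1106, 0.0696]
tool_rot: [-0.0, 0.801, 0.598, 0.002]
contact_force: [-0.3, -2.3, -1.6]
gripper_width: -0.002
```

Emit:
move_arm(
  rows=[
    {"tx": 0.001,"ty": 0,"tz": 0,"ax": 0,"ay": 0,"az": 0,"jaw": 255},
  ],
)

```text
time: 10.85
tool_pos: [0.5282, -0.1096, 0.0696]
tool_rot: [-0.0, 0.801, 0.599, 0.002]
contact_force: [-0.9, -1.9, -1.1]
gripper_width: -0.001
```

Emit:
move_arm(
  rows=[
    {"tx": 0.001,"ty": 0,"tz": 0,"ax": 0,"ay": 0,"az": 0,"jaw": 255},
  ],
)

```text
time: 10.95
tool_pos: [0.5284, -0.1087, 0.0696]
tool_rot: [-0.0, 0.801, 0.599, 0.002]
contact_force: [-0.0, -3.9, -0.8]
gripper_width: -0.003
```

```bash
python3 - <<'E'
from h import *
go((0,-.06,.068))
E
```

```text
t 10.95 tcp rest [ 0.001  -0.061   0.0696] tool shift [ 0.001  -0.001   0.0016] turn [ 0.13 -0.21  0.15] F rest [ 1.09 -3.72 -0.77] w -0.003
tool axes in rest
 [[-0.003  1.     0.002]
 [ 1.     0.003  0.004]
 [ 0.004  0.002 -1.   ]]
```

Emit:
move_arm(
  rows=[
    {"tx": 0.0005,"ty": 0,"tz": 0,"ax": 0,"ay": 0,"az": 0,"jaw": 255},
  ],
)

```text
time: 11.05
tool_pos: [0.5285, -0.1085, 0.0696]
tool_rot: [0.0, 0.801, 0.599, 0.002]
contact_force: [-1.0, -4.2, -0.9]
gripper_width: -0.002
```

Emit:
move_arm(
  rows=[
    {"tx": 0.0005,"ty": 0,"tz": 0,"ax": 0,"ay": 0,"az": 0,"jaw": 255},
  ],
)

```text
time: 11.15
tool_pos: [0.5285, -0.1085, 0.0697]
tool_rot: [0.0, 0.801, 0.599, 0.001]
contact_force: [-1.5, -4.3, -0.6]
gripper_width: -0.002
```

Emit:
move_arm(
  rows=[
    {"tx": 0.001,"ty": 0,"tz": 0,"ax": 0,"ay": 0,"az": 0,"jaw": 255},
  ],
)

```text
time: 11.25
tool_pos: [0.5286, -0.1082, 0.0697]
tool_rot: [0.001, 0.801, 0.599, 0.001]
contact_force: [-2.2, -5.0, -0.8]
gripper_width: -0.002
```

Emit:
move_arm(
  rows=[
    {"tx": 0.0015,"ty": 0,"tz": 0,"ax": 0,"ay": 0,"az": 0,"jaw": 255},
  ],
)

```text
time: 11.35
tool_pos: [0.5289, -0.108, 0.0697]
tool_rot: [0.002, 0.801, 0.599, -0.0]
contact_force: [-3.5, -7.9, -1.2]
gripper_width: 0.001
```

```bash
python3 - <<'E'
from h import *
go((0,-.06,.068))
f=grab('scene','s5');cv2.imwrite('pics/s5c.png',cv2.resize(f['color'][160:240,310:400,::-1],None,fx=7,fy=7,interpolation=2))
E
```

```text
t 11.35 tcp rest [ 0.0012 -0.0602  0.0697] tool shift [ 0.0002 -0.0012  0.0017] turn [0.14 0.17 0.18] F rest [-1.14 -8.57 -1.17] w 0.001
tool axes in rest
 [[-0.003  1.     0.002]
 [ 1.     0.003 -0.003]
 [-0.003  0.002 -1.   ]]
```

View pics/s5c.png

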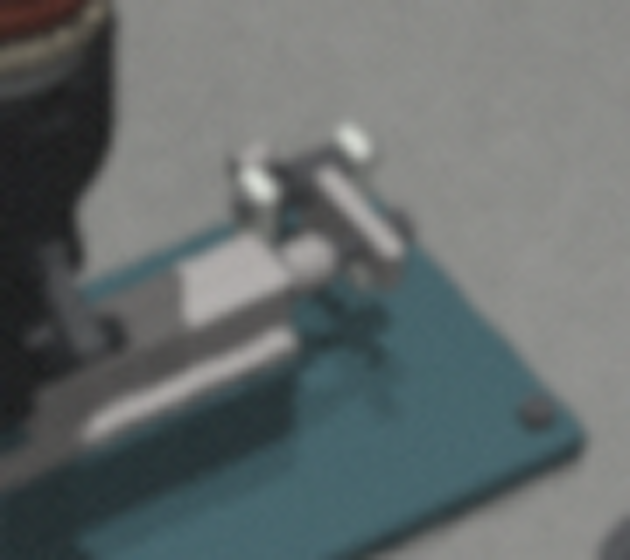

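The blade shifted about 2 px (about 4 mm) towards +y and the force now rises to 8.6 N with no further travel, so the end play is taken up. Backing off.

Emit:
move_arm(
  rows=[
    {"tx": -0.003,"ty": 0,"tz": 0,"ax": 0,"ay": 0,"az": 0,"jaw": 255},
    {"tx": -0.008,"ty": 0,"tz": 0,"ax": 0,"ay": 0,"az": 0,"jaw": 255},
    {"tx": -0.015,"ty": 0,"tz": 0,"ax": 0,"ay": 0,"az": 0,"jaw": 255},
    {"tx": 0,"ty": 0,"tz": -0.03,"ax": 0,"ay": 0,"az": 0,"jaw": 255},
    {"tx": 0,"ty": 0,"tz": -0.04,"ax": 0,"ay": 0,"az": 0,"jaw": 255},
    {"tx": -0.02,"ty": 0,"tz": -0.03,"ax": 0,"ay": 0,"az": 0,"jaw": 255},
    {"tx": -0.03,"ty": 0,"tz": 0,"ax": 0,"ay": 0,"az": 0,"jaw": 255},
    {"tx": 0,"ty": 0,"tz": 0,"ax": 0,"ay": 0,"az": 0,"jaw": 255},
    {"tx": 0,"ty": 0,"tz": 0,"ax": 0,"ay": 0,"az": 0,"jaw": 255},
  ],
)

```text
time: 12.3
tool_pos: [0.5054, -0.1853, 0.1739]
tool_rot: [-0.0, 0.801, 0.598, 0.003]
contact_force: [0.1, 0.9, -0.0]
gripper_width: -0.001
```

```bash
python3 - <<'E'
from h import *
go((0,-.06,.068))
f=grab('scene','s6');cv2.imwrite('pics/s6c.png',cv2.resize(f['color'][160:240,310:400,::-1],None,fx=7,fy=7,interpolation=2))
a,b=load('s5')['color'],load('s6')['color']
g=[cv2.cvtColor(i[178:204,352:372],cv2.COLOR_RGB2GRAY).astype(np.float32) for i in(load('s4')['color'],a,b)]
for i,j in((0,1),(1,2),(0,2)): print(cv2.phaseCorrelate(g[i],g[j],cv2.createHanningWindow(g[0].shape[::-1],cv2.CV_32F)))
w=[proj(load('s5'),r2w((0,.083+d,.068))) for d in(0,.004)];print('4mm=',w[1]-w[0])
E
```

```text
t 12.3 tcp rest [ 0.0009 -0.1411  0.1739] tool shift [ 0.0806 -0.0011  0.1063] turn [ 0.18 -0.24  0.09] F rest [-0.18  0.89 -0.01] w -0.001
tool axes in rest
 [[-0.001  1.     0.003]
 [ 1.     0.001  0.004]
 [ 0.004  0.003 -1.   ]]
((0.9694341061053962, -0.7842753000352225), 0.5916124555799697)
((0.001391381434547867, 0.47268636784114904), 1.0466642803615993)
((1.0688026648951237, -0.7331224188793684), 0.7481490709163524)
4mm= [ 1.38685924 -0.62828449]
```

View pics/s6c.png

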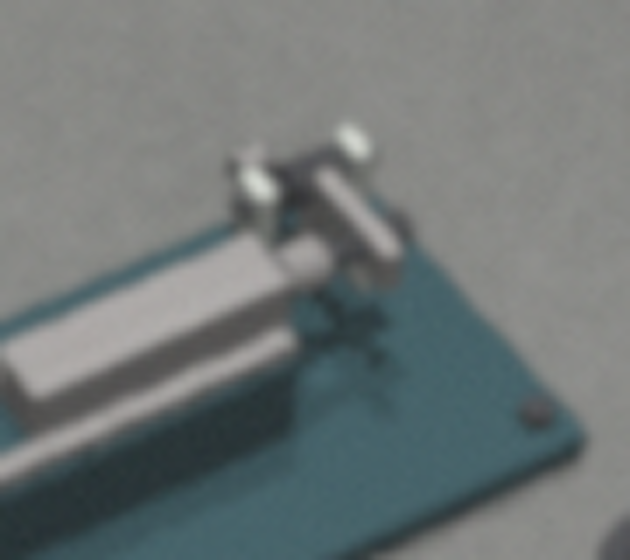

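View pics/s6.png

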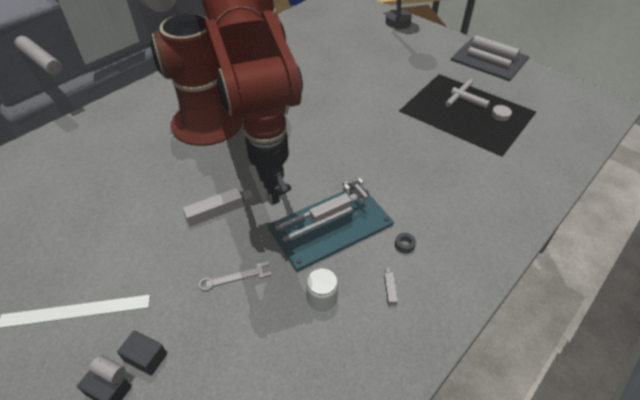

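After withdrawal the blade stays in its shifted position. The tin, collar and spanner are where they were, and the tool is clear. Handing in.

```bash
python3 -c "
from h import *
print(manip.job_done())"
```

```text
the job is handed in; nothing more can be done
None
```

The job is handed in. The flap is in its working position, and the blank sits against the stop screw with the end play taken up. `job_done` reported no verdict.

- **Flip stop:** I pressed the tail straight down with the shut fingertips. First contact was at z of about 100 mm, as predicted. The highest force I read was about 6 N, and it fell to zero near z = 54 mm as the flap sprang over. The picture shows the blade level.
- **Blank:** I pushed it along the channel at about 2 N. At the end the force rose at once to 8.6 N with less than 0.5 mm of further travel.
- **End play:** Correlating the pictures put the blade's shift at about 1.2 px, and by eye I read about 2 px. The full 4 mm should show as about 1.5 px, so all three agree roughly.
- **After backing off:** The flap stayed level, and by eye the blade and blank did not move. The tin, collar and spanner look unmoved, and the tool is clear.
- **Disagreement:** The correlation of the blade before and after backing off gave 0 px across and 0.5 px down. I took this as noise from the changed shadows, because nothing in the crop moved.

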